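Clip the steaming rack into its pan

TASK

Take the steel steaming rack from the white board by its black handle and clip it into the steamer pan: with the red-marked edge held up, hook the plain edge under the retaining lip, push against the spring behind it, and swing the red edge down past the blue catch, so that the spring slides the rack back under the catch and it lies flat on its seat. Keep the forces between rack and pan below 25 N in all, let go, and leave the other things where they stand.

Things in the scene. Friction and masses are not known exactly. Their poses are not given: they have to be found in the camera images.
- rack_grip (a point): Steaming rack: loose steel plate 150 (its x) x 110 (y) x 5 mm, about 0.28 kg. This point: centre of its black handle bar, 12 (x) x 62 (y) x 28 mm high, 32 mm above the plate's underside; the bar's underside is 13 mm above the plate's top. z: the plate's upward normal; +x points to the plain edge, -x to the red-striped edge. Starts flat on the white board.
- rack_plain_edge (a point): Middle of the rack's plain edge, on the plate's underside: (+75, 0, -32) mm from rack_grip in the rack's axes. This edge goes under the lip.
- rack_red_edge (a point): Middle of the rack's red-striped edge, on the plate's underside: (-75, 0, -32) mm from rack_grip. This edge goes under the blue catch.
- pan: Fixed steel pan, 228 (its x) x 164 (y) mm, walls 44 mm high, grip loops out to y +-104 mm; origin at the centre of its underside, z up. In it a firm aluminium seat frame (seat, lip, bar, catch) is clamped SOMEWHERE WITHIN +-18 mm ALONG THE PAN'S x. That shift is not measured: feel it, or look. The points pan_seat and ..._nominal are fixed to the pan and hold for the mid position.
- pan_seat (a point): Middle of the pan at seat height, 36 mm above the table; pan axes. The seat is two ledges along the sides (top at this height), between side walls at y +-60 mm, 8 mm high, so the rack has 5 mm each side. The seated rack is flat with its underside at this height, its centre 7.5 mm towards the catch (-x) of here at mid position.
- lip_nominal (a point): Middle of the retaining lip's free edge, on its underside, if the frame is at mid position (the true lip is up to 18 mm off along x): 49.5 mm to +x of pan_seat, 14 mm above the seat. The lip is an aluminium plate 3 mm thick, full width, reaching 39 mm back to +x.
- bar_nominal (a point): Middle of the resting face of the yellow sprung bar, at seat height, if the frame is at mid position: 61.5 mm to +x of pan_seat, 12 mm behind the lip's edge. The bar is 100 mm wide, 1 to 12.5 mm above the seat; it yields 15 mm to +x, 2.5 N at first and 0.35 N more per mm (7.7 N at its hard stop), plus damping of 60 N per m/s.
- catch_nominal (a point): Middle of the blue catch wall's face, at seat height, if the frame is at mid position: 82.5 mm to -x of pan_seat. Wall top 11 mm above the seat; its nose reaches 5 mm inward (+x), underside 8 mm above the seat. So the bar must be pushed in 11 to 15 mm (13 is right) for the red edge to pass the nose; let go, the rack slides back to this wall, leaving the bar 6 mm in.
- board: Fixed white plastic board, 200 x 150 x 10 mm, on which the rack starts; origin at the centre of its underside.
- spray_bottle: Bystander: green spray bottle with blue head, 176 mm tall, 72 mm across; origin under its centre.
- bowl: Bystander: steel bowl, 130 mm across, 55 mm high; origin under its centre.
- bean_jar: Bystander: amber glass jar with white cap, 68 mm across, 85 mm high; origin under its centre.
- spatula: Bystander: white spatula, 240 mm long, lying flat.
- cup: Bystander: red plastic cup, 76 mm across, 75 mm high; origin under its centre.
- dish: Bystander: small white dish, 100 mm across, 20 mm high; origin under its centre.

How it is judged:
On the way:
1. the plain edge is pushed in at the lip end, below lip height, while the red-marked edge is still held up (rack tilted more than 5 degrees) (x of rack_plain_edge in the frame of pan_seat above 0.048 m and z of rack_plain_edge in the frame of pan_seat below 0.009 m and z of rack_red_edge in the frame of pan_seat above 0.013 m and angle between rack_grip's own z axis and vertical above 0.087 rad), for 0.2 s.
At the end, for the whole second after the job is handed in: The rack lies flat (within 2 degrees) on the pan's seat, both edges within 4 mm of seat height, the red edge 61.5 to 103.5 mm to the catch side of the pan's middle (so both edges are under lip and catch), within 10 mm of the middle line, released and at rest (z of rack_plain_edge in the frame of pan_seat between -0.004 and 0.004 m and z of rack_red_edge in the frame of pan_seat between -0.004 and 0.004 m and x of rack_red_edge in the frame of pan_seat between -0.1035 and -0.0615 m and y of rack_grip in the frame of pan_seat between -0.01 and 0.01 m and angle between rack_grip's own z axis and vertical below 0.035 rad and linear speed of rack below 0.01 m/s); the robot touches nothing.
It fails at once if rack and pan are pressed together with more than 25 N (contact force between rack and pan above 25 N).
It fails at once if a bystander is moved more than 30 mm (distance of any of spray_bottle, bowl, bean_jar, spatula, cup, dish from where it was at the start of the episode above 0.03 m).
It also fails if it takes over 64 s, if anything falls off the work surface, if the arm or the gripper's body presses on something with over 40 N, if the wrist force passes 120 N, or if a joint passes its speed limit or range.

ROBOT

A 7-joint arm with a two-finger parallel gripper is mounted at the origin on the work surface. World frame = base frame: x ahead of the robot, y to its left, z up, the work surface at z = 0. Lengths are in m, angles in rad, forces in N, time in s.
With the tool pointing down it reaches from about 0.4 to 0.85 m from the base axis. Payload 10.4 kg.
Tool frame: the origin (TCP) lies at the very end of the fingers, on their centre line; the grasp point (between the pads) lies 19 mm behind it (manip.grip_depth is the distance from the TCP to the grasp point, in m); z points along the fingers, y is the direction in which the jaws open and shut (so a half turn about z gives the same grasp; the last joint's range is limited). The gripper opens to 85 mm and grips with 20 to 120 N. Pads are 22 mm wide; open, the fingers measure 114 mm over their backs; the gripper's body (76 mm by 85 mm) begins 54 mm behind the grasp point. The pads swing forward as they close: fully open they stand 13 mm farther back than shut.
Start: joints at [1.097, 0.332, -0.065, 1.46, 0.022, 1.35, -0.088], TCP at [0.272, -0.563, 0.202] pointing down, gripper open.
Joint ranges: [-2.6, 2.6], [-0.5, 2.12], [-1.47, 1.34], [0.16, 2.42], [-1.27, 4.41], [0.06, 2.06], [-2.6, 2.6]. Speed limits (rad/s): [2.22, 2.22, 2.79, 2.79, 3.14, 3.14, 3.14].

INTERFACE

Orientations are given as a unit quaternion [x, y, z, w].
In Python, from workcell import manip gives the robot as it stands.
- The arm moves only by the tool step_arm, never from a script. Its argument "motion" is a list of rows, each a list of 6 numbers: the shift along the tool's x, y, z in mm, then the turn, a rotation vector about the tool's x, y, z in degrees. A call has 1 to 20 rows; each row shifts and turns the pose as measured when the row begins, along the tool's axes as they then stand; what a row does not reach is not made up. A row lasts 1/8 s, in which the tool goes at most 62.5 mm and 10.7 degrees, less where a joint would pass 70% of its speed; a pose out of reach is approached as far as the arm can. A call with a gripper value outside its range is refused whole. "jaw" is the finger opening in mm, from 0 to 85.4, set as the call begins (left out, the last holds). The fingers move at their own pace and stop on an object; "force" is the grip in N (left out, the last holds). Time passes only in rows, so rows that do not move let the fingers close. It gives the time, the measured TCP pose, the force and the opening at its end, in the units of the state.
- manip.get_obs(): the state, without advancing time (a new reading comes with each control period).
- manip.camera(name): name is "scene" or "top"; returns the picture (384x512x3 uint8, blue, green, red); there is no depth.
- manip.camera_info(name): a dict with "camera_matrix" (3x3 intrinsics, pixels), "R" (3x3) and "t" (3): a world point X has camera coordinates R X + t. Camera axes: x right, y down, z forward; pixel columns grow to the right and rows downward; lengths in m; the calibration is good to about 2 mm. A picture is of the moment at which its call begins. camera_info takes no time and is no camera call.
- manip.hand_in(): hands the job in, once; it reports no verdict.
The state is a dict: "clock": time; "joint_pos": joint angles; "joint_velocities": joint speeds; "tau": joint torques, N m; "position": TCP position; "ee_rot": TCP orientation; "ft_force": force on the tool from outside, world axes, zero at the start; "torque": the same for the moment, N m; "grip_width": opening from 0.0 (shut) to 1.0 (fully open).
Only numpy, scipy, OpenCV 4.12 (cv2) and the standard library are available. Lean on these libraries where they do the work, as an engineer would, in place of code of your own. Each camera call takes 0.05 s, during which the arm holds its last target.

## Working session

There is one attempt and no reset: what is moved stays moved. The work goes in short steps, Python scripts to look and compute and a tool call to move; the robot and the scene stay as the last step left them, time stands still between calls to the robot, and variables do not carry over. Pictures are saved under pics/ and viewed, and the job is handed in when it is done.

Besides the shell and the picture viewer there is one more tool, called after "Emit:" as name(argument=value, ...), one argument or row to a line, values as JSON. step_arm: Moves the arm, as the interface text tells. Its arguments: {"type":"object","properties":{"motion":{"type":"array"},"jaw":{"type":"number"},"force":{"type":"number"}},"required":["motion"]}

```bash
ls; mkdir -p pics; python3 - <<'E'
from workcell import manip
import cv2
for n in("scene","top"):
    cv2.imwrite(f"pics/{n}0.png",manip.camera(n)); i=manip.camera_info(n); print(n,i)
print(manip.get_obs(),manip.grip_depth)
E
```

```text
pics
scene {'camera_matrix': array([[393.29337196,   0.        , 249.2151538 ],
       [  0.        , 393.29337196, 192.41433518],
       [  0.        ,   0.        ,   1.        ]]), 'R': array([[-0.47136275,  0.88193011, -0.00405354],
       [ 0.69480582,  0.36851227, -0.61761119],
       [-0.54319613, -0.29393533, -0.78647313]]), 't': array([ 0.30861785, -0.39238707,  1.32910536])}
top {'camera_matrix': array([[362.65440596,   0.        , 254.48466132],
       [  0.        , 362.65440596, 192.83016414],
       [  0.        ,   0.        ,   1.        ]]), 'R': array([[ 0.00420181, -0.99981092,  0.01898622],
       [-0.98445221, -0.00746986, -0.17549371],
       [ 0.17560235, -0.01795364, -0.98429746]]), 't': array([-0.01241642,  0.61288928,  0.97328304])}
{'clock': 0.1, 'joint_pos': array([ 1.09738571,  0.33282695, -0.06466413,  1.46087704,  0.02158673,
        1.34993652, -0.08848758]), 'joint_velocities': array([-0.0002432 , -0.00092828, -0.00045352, -0.00285773, -0.00065836,
       -0.00196518,  0.00033966]), 'tau': array([ 1.20570130e-03, -6.26743340e+01,  4.90916509e-02, -3.92431426e+01,
        1.63024350e-02,  6.88511878e-03, -6.51325581e-05]), 'position': array([ 0.27211506, -0.56221138,  0.20127462]), 'ee_rot': array([ 9.74703910e-01,  2.23499059e-01, -1.81239105e-04, -6.51880858e-04]), 'ft_force': array([ 0.2775399 , -0.38120838, -0.11852866]), 'torque': array([-0.00053627, -0.00022883, -0.0406625 ]), 'grip_width': 1.000651200913001} 0.0187
```

View pics/scene0.png

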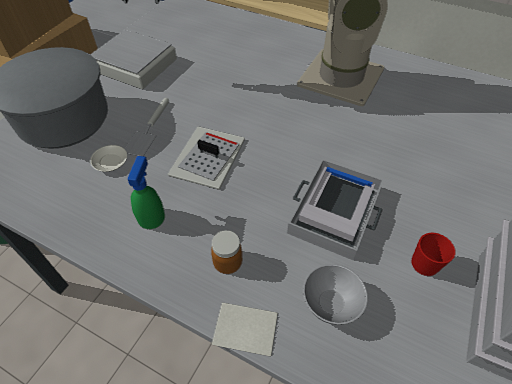

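View pics/top0.png

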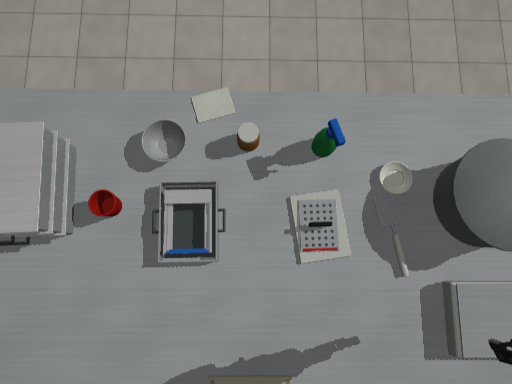

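```bash
python3 - <<'E'
import cv2
a=cv2.imread("pics/top0.png")
cv2.imwrite("pics/c1.png",cv2.resize(a[180:270,285:360],None,fx=8,fy=6.6,interpolation=cv2.INTER_CUBIC) if 0 else cv2.resize(a[185:270,285:360],None,fx=7,fy=7,interpolation=cv2.INTER_CUBIC))
cv2.imwrite("pics/c2.png",cv2.resize(a[175:270,145:235],None,fx=6,fy=6,interpolation=cv2.INTER_CUBIC))
b=cv2.imread("pics/scene0.png")
cv2.imwrite("pics/c3.png",cv2.resize(b[155:260,280:390],None,fx=5.5,fy=5.5,interpolation=cv2.INTER_CUBIC))
cv2.imwrite("pics/c4.png",cv2.resize(b[120:190,165:250],None,fx=8,fy=8,interpolation=cv2.INTER_CUBIC))
E
```

```text
(no output)
```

View pics/c1.png

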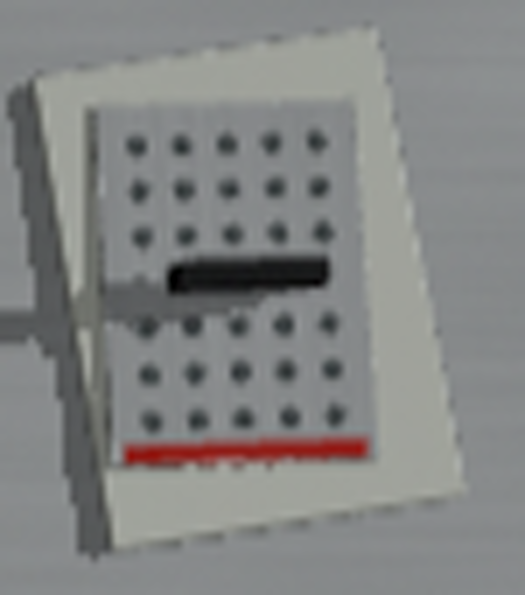

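View pics/c2.png

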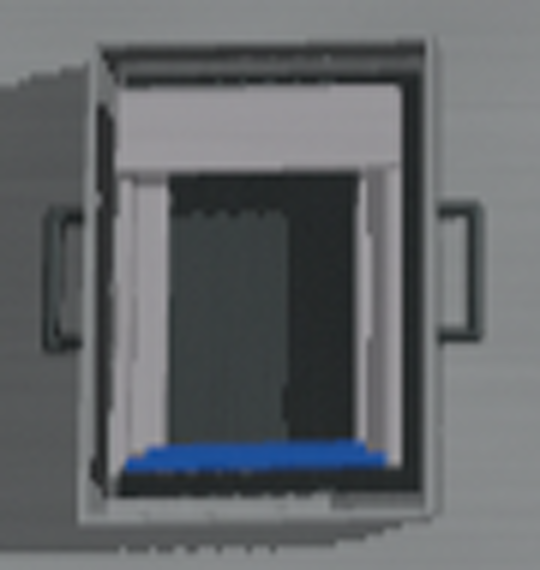

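View pics/c3.png

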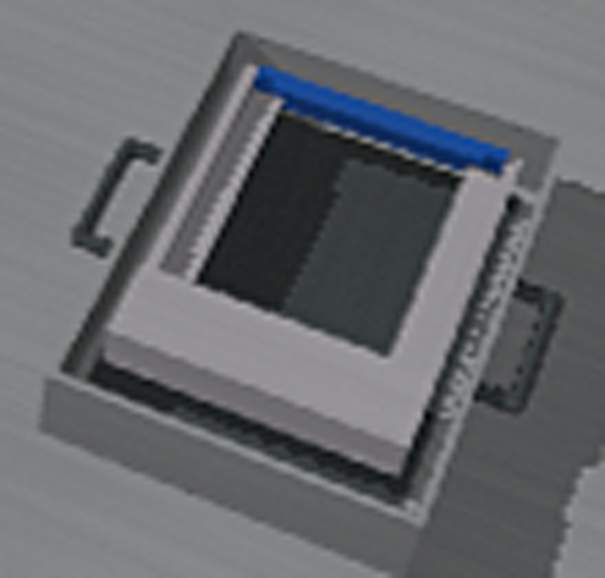

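View pics/c4.png

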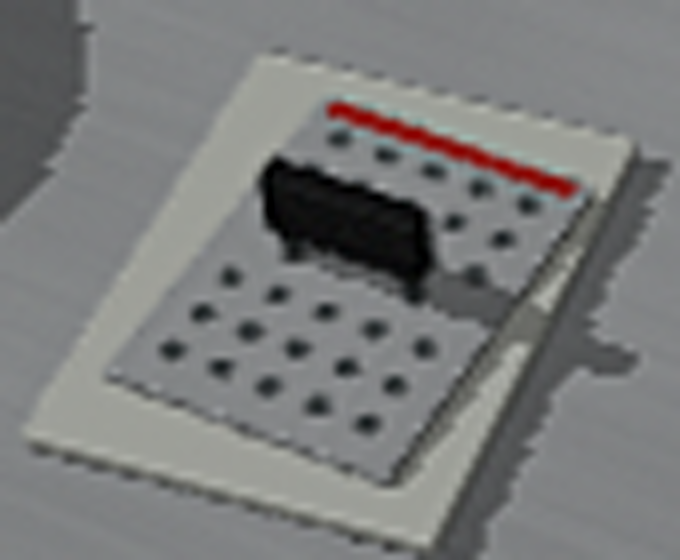

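```bash
cat > h.py <<'E'
import numpy as np
from workcell import manip
from scipy.optimize import least_squares
from scipy.spatial.transform import Rotation as Ro
I={n:manip.camera_info(n) for n in("scene","top")}
def proj(n,X):
    i=I[n]; c=np.atleast_2d(X)@i["R"].T+i["t"]; p=c@i["camera_matrix"].T; return p[:,:2]/p[:,2:]
def ray(n,uv,z):
    i=I[n]; d=i["R"].T@np.linalg.inv(i["camera_matrix"])@np.r_[uv,1]; o=-i["R"].T@i["t"]; return o+d*(z-o[2])/d[2]
def cr(uv,o,f): return (np.array(uv,float)+.5)/f-.5+np.array(o)
def fit(obs,x0):
    # obs: (cam, local xyz, uv)
    def place(p,L): 
        c,s=np.cos(p[2]),np.sin(p[2]); return np.array([p[0]+c*L[0]-s*L[1],p[1]+s*L[0]+c*L[1],L[2]])
    r=lambda p: np.concatenate([(proj(n,place(p,L))[0]-uv) for n,L,uv in obs])
    s=least_squares(r,x0,loss="soft_l1"); return s.x,r(s.x).reshape(-1,2)
E
python3 - <<'E'
from h import *
np.set_printoptions(precision=4,suppress=True)
T=lambda u,v:cr((u,v),(285,185),7); P=lambda u,v:cr((u,v),(145,175),6)
S=lambda u,v:cr((u,v),(280,155),5.5); Q=lambda u,v:cr((u,v),(165,120),8)
print("rack centre rays", ray("top",T(234.75,280.5),.015), ray("scene",Q(352.5,279),.015))
print("bar top", ray("top",T(248,268),.056))
# image up=+x, image left=+y
obs=[("top",[.075,.055,.015],T(95,107)),("top",[.075,-.055,.015],T(357,98)),("top",[-.075,-.055,.015],T(377,458)),
("scene",[-.075,-.055,.015],Q(325,100)),("scene",[-.075,.055,.015],Q(595,193)),("scene",[.075,.055,.015],Q(390,485)),("scene",[.075,-.055,.015],Q(108,374))]
# scene: left is -y
x,r=fit(obs,[.6,-.15,0]);print("rack all",x,"\n",r)
x,r=fit([o for o in obs if o[0]=="top"],[.6,-.15,0]);print("rack top",x)
x,r=fit([o for o in obs if o[0]=="scene"],[.6,-.15,0]);print("rack scene",x)
po=[("top",[.114,.082,.044],P(97,43)),("top",[.114,-.082,.044],P(437,37)),("top",[-.114,-.082,.044],P(437,516)),("top",[-.114,.082,.044],P(80,522)),
("scene",[-.114,-.082,.044],S(240,33)),("scene",[-.114,.082,.044],S(558,138)),("scene",[.114,.082,.044],S(420,522)),("scene",[.114,-.082,.044],S(45,378))]
x,r=fit(po,[.6,.2,0]);print("pan",x,"\n",r)
x2,_=fit(po[:4],[.6,.2,0]);print(x2)
x2,_=fit(po[4:],[.6,.2,0]);print(x2)
def loc(w): 
    c,s=np.cos(x[2]),np.sin(x[2]); d=w[:2]-x[:2]; return np.array([c*d[0]+s*d[1],-s*d[0]+c*d[1]])
# lip top z=.036+.017=.053; edge
for uv in[(118,172),(399,163)]: print("lip edge(top surf)",loc(ray("top",P(*uv),.053)))
for uv in[(118,86),(400,84)]: print("lip back (nominal 88.5)",loc(ray("top",P(*uv),.053)))
for uv in[(160,268),(390,355)]: print("lip edge scene",loc(ray("scene",S(*uv),.053)))
for uv in[(105,345),(405,443)]: print("lip back scene",loc(ray("scene",S(*uv),.053)))
for uv in[(150,447),(362,441)]: print("catch inner top edge (nom -77.5)",loc(ray("top",P(*uv),.047)))
for uv in[(126,470),(386,464)]: print("catch outer",loc(ray("top",P(*uv),.047)))
for uv in[(262,90),(500,170)]: print("catch scene low edge nose z 8",loc(ray("scene",S(*uv),.044)))
E
```

```text
rack centre rays [ 0.5274 -0.195   0.015 ] [ 0.5299 -0.1938  0.015 ]
bar top [ 0.5287 -0.1924  0.056 ]
rack all [ 0.5286 -0.1936  0.0334] 
 [[-0.649  -0.5866]
 [-0.8968 -0.2642]
 [-0.2152 -0.2262]
 [ 0.1669 -0.765 ]
 [ 0.0833 -0.6446]
 [-0.3964 -0.6579]
 [-0.6978 -0.4892]]
rack top [ 0.5276 -0.1952  0.0293]
rack scene [ 0.5303 -0.1919  0.0403]
pan [0.5355 0.1776 0.0247] 
 [[-0.932  -0.846 ]
 [-0.2444 -0.7653]
 [-0.0401  0.0619]
 [-0.1856  0.313 ]
 [-1.7181 -2.7096]
 [ 1.9508 -0.5457]
 [-0.1232  0.603 ]
 [-0.52   -0.975 ]]
[0.5347 0.1766 0.02  ]
[0.537  0.1785 0.0278]
lip edge(top surf) [0.0477 0.0658]
lip edge(top surf) [ 0.0496 -0.0655]
lip back (nominal 88.5) [0.0887 0.0668]
lip back (nominal 88.5) [ 0.0874 -0.0659]
lip edge scene [ 0.0472 -0.0562]
lip edge scene [0.0466 0.0465]
lip back scene [ 0.0952 -0.0621]
lip back scene [0.0855 0.0652]
catch inner top edge (nom -77.5) [-0.0798  0.0496]
catch inner top edge (nom -77.5) [-0.079  -0.0479]
catch outer [-0.0901  0.0603]
catch outer [-0.0898 -0.0589]
catch scene low edge nose z 8 [-0.0773 -0.053 ]
catch scene low edge nose z 8 [-0.0797  0.0596]
```

Emit:
step_arm(
  motion=[
    [0, 0, 0, 0, 0, -10],
    [0, 0, 0, 0, 0, -10],
    [0, 0, 0, 0, 0, -10],
    [0, 0, 0, 0, 0, -10],
    [0, 0, 0, 0, 0, -10],
    [0, 0, 0, 0, 0, -10],
    [0, 0, 0, 0, 0, -6],
    [0, 0, 0, 0, 0, 0],
  ],
)

```text
clock: 1.1
position: [0.271, -0.5603, 0.1972]
ee_rot: [0.682, 0.731, 0.001, -0.004]
ft_force: [0.1, 0.1, -0.2]
grip_width: 1.002
```

```bash
cat >> h.py <<'E'
def toolR(yaw,tilt=0):
    # rack rotation Rz(yaw)Ry(tilt), tool: x=rack y, y=rack x, z=-rack z
    return Ro.from_matrix(Ro.from_euler("ZY",[yaw,tilt]).as_matrix()@np.array([[0,1,0],[1,0,0],[0,0,-1.]]))
def delta(pos,R):
    o=manip.get_obs(); r=Ro.from_quat(o["ee_rot"]); d=r.inv().apply(np.array(pos)-o["position"])*1e3
    print("shift",d.round(1),"turn",np.rad2deg((r.inv()*R).as_rotvec()).round(2))
E
python3 - <<'E'
from h import *
delta([.5285,-.194,.13],toolR(.033))
E
```

```text
shift [347.2 282.3  69. ] turn [-0.22 -0.45  2.05]
```

Emit:
step_arm(
  motion=[
    [43, 35, 8, 0, 0, 1],
    [43, 35, 8, 0, 0, 1],
    [43, 35, 8, 0, 0, 0],
    [43, 35, 8, 0, 0, 0],
    [43, 35, 8, 0, 0, 0],
    [43, 35, 8, 0, 0, 0],
    [43, 35, 8, 0, 0, 0],
    [43, 35, 8, 0, 0, 0],
    [0, 0, 0, 0, 0, 0],
  ],
)

```text
clock: 2.22
position: [0.5476, -0.1974, 0.131]
ee_rot: [0.706, 0.708, 0.001, -0.005]
ft_force: [-0.5, -1.1, -0.0]
grip_width: 0.998
```

```bash
python3 - <<'E'
from h import *
delta([.5285,-.194,.023],toolR(.033)); print(manip.get_obs()["position"])
E
```

```text
shift [  2.6 -18.5 108.1] turn [-0.29 -0.49 -1.79]
[ 0.54760829 -0.19743462  0.13095441]
```

Emit:
step_arm(
  motion=[
    [2.5, -18, 20, 0, 0, -1.8],
    [0, 0, 20, -0.3, -0.5, 0],
    [0, 0, 20, 0, 0, 0],
    [0, 0, 18, 0, 0, 0],
    [0, 0, 0, 0, 0, 0],
  ],
)

```text
clock: 2.85
position: [0.5276, -0.1973, 0.0504]
ee_rot: [0.7, 0.714, -0.001, 0.0]
ft_force: [-0.8, 0.3, 0.9]
grip_width: 1.002
```

```bash
python3 - <<'E'
from h import *
import cv2
delta([.5285,-.194,.023],toolR(.033)); 
a=manip.camera("scene"); cv2.imwrite("pics/g1.png",cv2.resize(a[60:200,140:290],None,fx=4,fy=4,interpolation=cv2.INTER_CUBIC))
E
```

```text
shift [ 3.3  1.  27.4] turn [-0.04  0.11 -0.69]
```

View pics/g1.png

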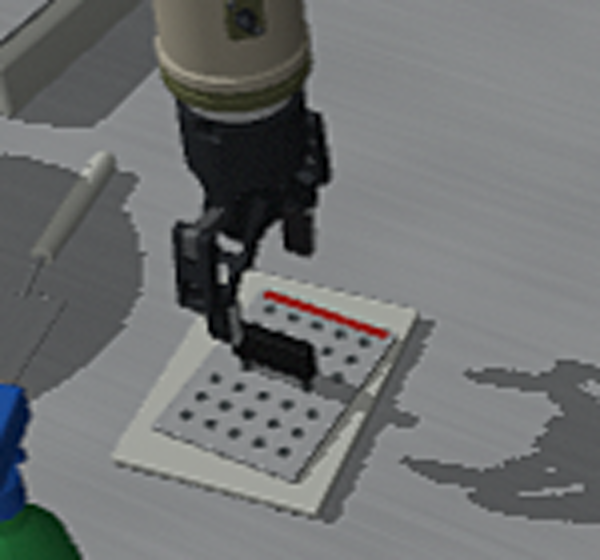

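```bash
python3 - <<'E'
from h import *
p=proj("scene",[[.5276+.043,-.1973,.063],[.5276-.043,-.1973,.063],[.5286,-.1936,.042],[.5276,-.1973,.0504]])
print((p-[140,60])*4)
E
```

```text
[[230.79648287 365.01070579]
 [299.11730711 284.67057357]
 [272.35250892 349.00203973]
 [267.39050003 337.40923988]]
```

Emit:
step_arm(
  motion=[
    [3, 1, 14, 0, 0, -0.7],
    [0, 0, 13, 0, 0, 0],
    [0, 0, 0, 0, 0, 0],
  ],
)

```text
clock: 3.28
position: [0.5301, -0.1947, 0.0237]
ee_rot: [0.695, 0.719, -0.0, 0.002]
ft_force: [0.2, 0.1, 0.1]
grip_width: 1.001
```

```bash
python3 - <<'E'
from h import *
delta([.5285,-.194,.023],toolR(.033)); 
E
```

```text
shift [ 0.7 -1.6  0.7] turn [0.13 0.18 0.02]
```

Emit:
step_arm(
  motion=[
    [0, -1, 0, 0, 0, 0],
    [0, 0, 0, 0, 0, 0],
    [0, 0, 0, 0, 0, 0],
    [0, 0, 0, 0, 0, 0],
    [0, 0, 0, 0, 0, 0],
    [0, 0, 0, 0, 0, 0],
    [0, 0, 0, 0, 0, 0],
    [0, 0, 0, 0, 0, 0],
  ],
  jaw=0,
  force=60,
)

```text
clock: 4.28
position: [0.5297, -0.195, 0.0248]
ee_rot: [0.695, 0.719, -0.0, 0.003]
ft_force: [-0.5, -0.8, 1.1]
grip_width: 0.093
```

```bash
python3 - <<'E'
from h import *
import cv2
o=manip.get_obs();print(o["position"],o["ft_force"],o["grip_width"]*85.4)
a=manip.camera("scene"); cv2.imwrite("pics/g2.png",cv2.resize(a[60:200,140:290],None,fx=4,fy=4,interpolation=cv2.INTER_CUBIC))
E
```

```text
[ 0.52972409 -0.1949592   0.02481191] [-0.48688937 -0.81318472  1.09330874] 7.944238348086282
```

View pics/g2.png

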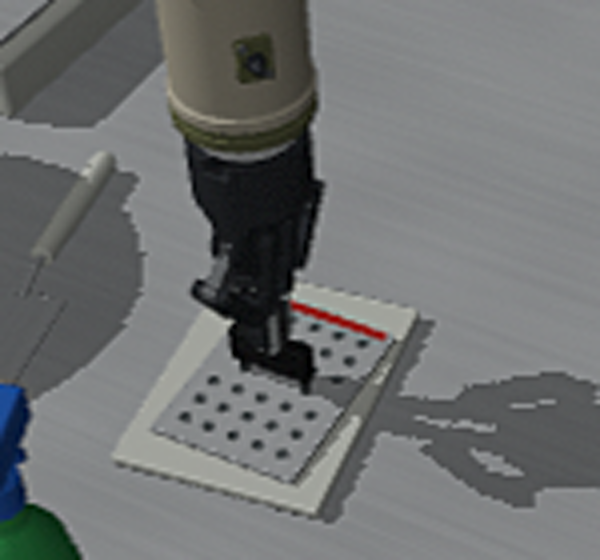

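Emit:
step_arm(
  motion=[
    [0, 0, -10, 0, 0, 0],
    [0, 0, -30, 0, 0, 0],
    [0, 0, -40, 0, 0, 0],
    [0, 0, -40, 0, 0, 0],
    [0, 0, 0, 0, 0, 0],
    [0, 0, 0, 0, 0, 0],
  ],
)

```text
clock: 5.08
position: [0.5273, -0.1938, 0.1482]
ee_rot: [0.695, 0.719, -0.001, 0.001]
ft_force: [-0.3, -0.4, -3.7]
grip_width: 0.099
```

```bash
cat >> h.py <<'E'
PAN=np.array([.5355,.1776,.0247])
GZ=.0172
def tgt(px,pz,tilt,y=0.,pan=PAN):
    """TCP pose so that plain edge is at (px,y,pz) mm in the pan_seat frame with tilt deg"""
    t=np.deg2rad(tilt); Rl=Ro.from_euler("Y",t); e=np.array([px,y,pz])*1e-3
    tcp=e-Rl.apply([.075,0,-.032])-Rl.apply([0,0,GZ])
    w=Ro.from_euler("Z",pan[2]).apply(tcp)+[pan[0],pan[1],.036]
    return w,toolR(pan[2],t)
def where(pan=PAN):
    o=manip.get_obs(); R=Ro.from_quat(o["ee_rot"]); M=R.as_matrix()@np.array([[0,1,0],[1,0,0],[0,0,-1.]])
    A=Ro.from_euler("Z",-pan[2]); M=A.as_matrix()@M
    g=A.apply(o["position"]-[pan[0],pan[1],.036])+M[:,2]*GZ
    pe=g+M@[.075,0,-.032]; re=g+M@[-.075,0,-.032]
    print("plain",(pe*1e3).round(1),"red",(re*1e3).round(1),"tilt",np.rad2deg(np.arctan2(-M[2,0],M[0,0])).round(2),"yaw",np.rad2deg(np.arctan2(M[1,0],M[0,0])).round(2),"roll",np.rad2deg(M[2,1]).round(2),"F",A.apply(o["ft_force"]).round(2),"T",o["torque"].round(2),"w",round(o["grip_width"],3),"t",o["clock"])
E
python3 - <<'E'
from h import *
where()
delta(*tgt(30,60,10))
E
```

```text
plain [  57.6 -370.5   97.3] red [ -92.4 -371.8   97.4] tilt 0.01 yaw 0.51 roll -0.12 F [-0.28 -0.39 -3.7 ] T [-0.    0.03 -0.03] w 0.099 t 5.075
shift [371.3 -20.6  23.8] turn [9.99 0.16 0.5 ]
```

Lifted (weight about 3 N on the wrist). Moving over to the pan.

Emit:
step_arm(
  motion=[
    [45, -2, 0, 0, 0, 0],
    [46, -2, 0, 0, 0, 0],
    [46, -2, 0, 0, 0, 0],
    [46, -2, 0, 0, 0, 0],
    [46, -2, 0, 0, 0, 0],
    [46, -2, 0, 0, 0, 0],
    [46, -2, 0, 0, 0, 0],
    [46, -2, 0, 0, 0, 0],
    [0, 0, 0, 0, 0, 0],
    [0, 0, 0, 5, 0, 0],
    [0, 0, 0, 5, 0, 0],
    [0, 0, 0, 0, 0, 0],
  ],
)

```text
clock: 6.58
position: [0.4896, 0.1803, 0.1338]
ee_rot: [0.692, 0.715, -0.073, -0.069]
ft_force: [-0.2, -0.4, -3.2]
grip_width: 0.098
```

```bash
python3 - <<'E'
from h import *
where()
delta(*tgt(35,25,10))
E
```

```text
plain [24.8  4.3 68.4] red [-122.2    3.3   98.3] tilt 11.49 yaw 0.4 roll -0.12 F [-0.23 -0.4  -3.24] T [ 0.07 -0.41 -0.04] w 0.098 t 6.575
shift [-3.9 18.3 42.4] turn [-1.49  0.2   0.4 ]
```

Emit:
step_arm(
  motion=[
    [-2, 9, 14, -1.5, 0, 0.4],
    [-2, 9, 14, 0, 0, 0],
    [0, 0, 13, 0, 0, 0],
    [0, 0, 0, 0, 0, 0],
  ],
)

```text
clock: 7.08
position: [0.4991, 0.175, 0.087]
ee_rot: [0.696, 0.713, -0.063, -0.059]
ft_force: [0.3, 0.5, -2.9]
grip_width: 0.094
```

```bash
python3 - <<'E'
from h import *
import cv2
where()
delta(*tgt(35,6,10))
for n,s in(("scene",(slice(60,260),slice(270,410))),("top",(slice(150,290),slice(130,260)))):
    a=manip.camera(n)[s]; cv2.imwrite(f"pics/p1{n}.png",cv2.resize(a,None,fx=4 if n=="top" else 3,fy=4 if n=="top" else 3,interpolation=cv2.INTER_CUBIC))
E
```

```text
plain [34.9 -1.8 23.5] red [-112.8   -1.7   49.3] tilt 9.89 yaw -0.02 roll -0.24 F [ 0.27  0.47 -2.9 ] T [ 0.07 -0.28  0.01] w 0.094 t 7.075
shift [ 1.7  3.1 17.1] turn [ 0.11  0.24 -0.02]
```

View pics/p1scene.png

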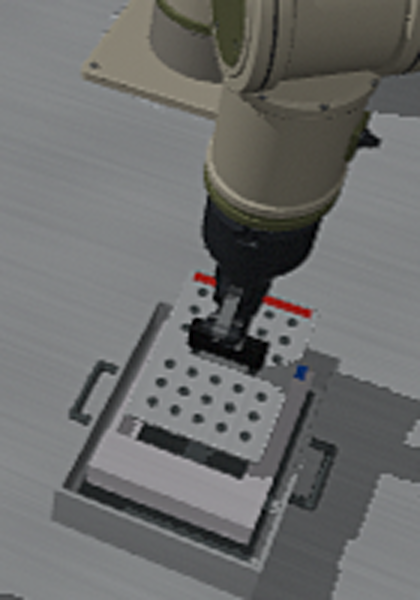

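View pics/p1top.png

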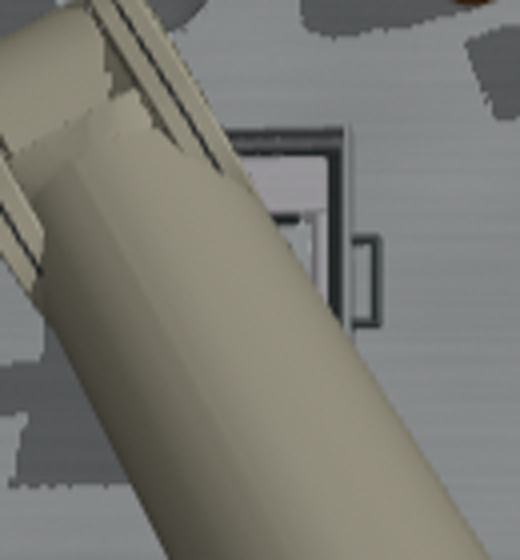

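```bash
python3 - <<'E'
from h import *
import cv2
a=cv2.imread("pics/p1scene.png")[240:580,40:360]
cv2.imwrite("pics/p2.png",cv2.resize(a,None,fx=1.75,fy=1.75,interpolation=cv2.INTER_CUBIC))
o=manip.get_obs(); R=Ro.from_quat(o["ee_rot"]).as_matrix()@np.array([[0,1,0],[1,0,0],[0,0,-1.]])
g=o["position"]+R[:,2]*GZ
L=np.array([[.075,.055,-.027],[.075,-.055,-.027],[-.075,-.055,-.027],[-.075,.055,-.027]])
p=proj("scene",g+L@R.T); print(((p-[270,60]+.5)*3-[40,240])*1.75)
A=Ro.from_euler("Z",PAN[2])
q=A.apply(np.array([[.0495-.001,.06,.017],[.0495-.001,-.06,.017],[.0885-.001,-.06,.017],[.0885-.001,.06,.017],[.114,.082,.008],[.114,-.082,.008]]))+[PAN[0],PAN[1],.036]
p=proj("scene",q); print(((p-[270,60]+.5)*3-[40,240])*1.75)
E
```

```text
[[383.55512478 391.07633007]
 [146.91408622 301.02912751]
 [265.24667266  50.12004058]
 [490.54831197 126.44849259]]
[[383.74220508 432.74598204]
 [126.70922455 334.03534788]
 [ 94.19643951 397.42239339]
 [356.25824497 500.96782477]
 [383.22744629 580.6593297 ]
 [ 23.19138611 434.91990669]]
```

View pics/p2.png

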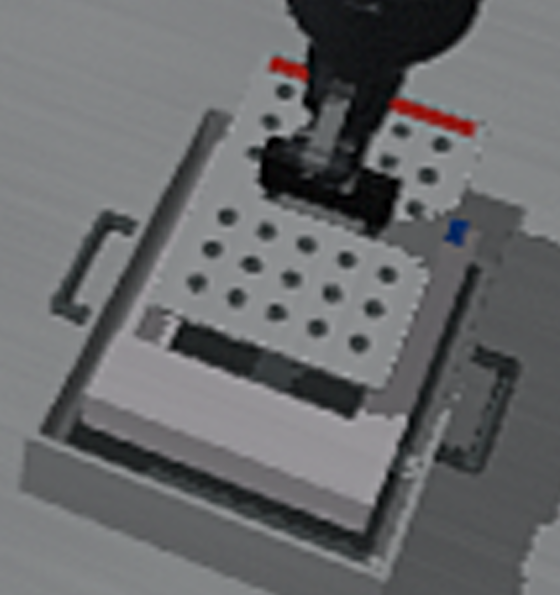

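Emit:
step_arm(
  motion=[
    [1.5, 1, 8, 0, 0.2, 0],
    [0, 1, 8, 0, 0, 0],
    [0, 0, 2, 0, 0, 0],
    [0, 0, 0, 0, 0, 0],
  ],
)

```text
clock: 7.68
position: [0.4993, 0.1774, 0.0697]
ee_rot: [0.696, 0.713, -0.06, -0.059]
ft_force: [-0.2, -0.6, -2.8]
grip_width: 0.098
```

```bash
python3 - <<'E'
from h import *
where()
delta(*tgt(55,4,10))
E
```

```text
plain [35.3  0.7  6.5] red [-112.6    0.7   31.7] tilt 9.7 yaw -0.0 roll 0.03 F [-0.24 -0.63 -2.84] T [ 0.1  -0.37  0.  ] w 0.098 t 7.675
shift [-0.7 19.9 -1.3] turn [ 0.3  -0.03 -0.  ]
```

Emit:
step_arm(
  motion=[
    [-0.5, 7, -0.5, 0, 0, 0],
    [0, 7, -0.5, 0, 0, 0],
    [0, 6, -0.3, 0, 0, 0],
    [0, 0, 0, 0, 0, 0],
  ],
)

```text
clock: 8.18
position: [0.5215, 0.1773, 0.0678]
ee_rot: [0.696, 0.713, -0.06, -0.059]
ft_force: [-0.2, -1.2, -2.3]
grip_width: 0.097
```

```bash
python3 - <<'E'
from h import *
where()
delta(*tgt(58,3,10))
delta(*tgt(68,3,10))
E
```

```text
plain [57.5  0.   4.7] red [-90.4   0.1  29.8] tilt 9.64 yaw -0.04 roll 0.04 F [-0.2  -1.19 -2.29] T [ 0.01 -0.33 -0.03] w 0.097 t 8.175
shift [-0.   0.9  1.1] turn [ 0.36 -0.05 -0.04]
shift [-0.  10.7 -0.6] turn [ 0.36 -0.05 -0.04]
```

Emit:
step_arm(
  motion=[
    [0, 2, 0.4, 0, 0, 0],
    [0, 0, 0, 0, 0, 0],
  ],
)

```text
clock: 8.43
position: [0.5232, 0.1775, 0.067]
ee_rot: [0.696, 0.713, -0.06, -0.059]
ft_force: [-0.7, -0.3, -2.7]
grip_width: 0.095
```

```bash
python3 - <<'E'
from h import *
where()
E
```

```text
plain [59.2  0.2  3.8] red [-88.7   0.2  29. ] tilt 9.67 yaw -0.02 roll 0.04 F [-0.67 -0.32 -2.72] T [-0.   -0.24 -0.  ] w 0.095 t 8.425
```

Emit:
step_arm(
  motion=[
    [0, 2, 0, 0, 0, 0],
    [0, 0, 0, 0, 0, 0],
  ],
)

```text
clock: 8.68
position: [0.5242, 0.1777, 0.0666]
ee_rot: [0.696, 0.713, -0.061, -0.06]
ft_force: [-2.2, -0.2, -2.0]
grip_width: 0.094
```

```bash
python3 - <<'E'
from h import *
where()
E
```

```text
plain [60.2  0.4  3.2] red [-87.7   0.3  28.7] tilt 9.78 yaw 0.01 roll 0.02 F [-2.17 -0.1  -1.98] T [-0.11  0.23 -0.05] w 0.094 t 8.675
```

Emit:
step_arm(
  motion=[
    [0, 2, 0, 0, 0, 0],
    [0, 0, 0, 0, 0, 0],
  ],
)

```text
clock: 8.93
position: [0.5257, 0.1778, 0.0662]
ee_rot: [0.696, 0.713, -0.061, -0.06]
ft_force: [-3.1, -0.4, -1.6]
grip_width: 0.099
```

```bash
python3 - <<'E'
from h import *
where()
E
```

```text
plain [61.6  0.5  2.8] red [-86.2   0.4  28.4] tilt 9.84 yaw 0.03 roll 0.01 F [-3.06 -0.31 -1.63] T [ 0.    0.41 -0.01] w 0.099 t 8.925
```

Emit:
step_arm(
  motion=[
    [0, 2, -0.3, 0, 0, 0],
    [0, 2, -0.3, 0, 0, 0],
    [0, 2, -0.3, 0, 0, 0],
    [0, 2, -0.3, 0, 0, 0],
    [0, 0, 0, 0, 0, 0],
  ],
)

```text
clock: 9.55
position: [0.5328, 0.1781, 0.0659]
ee_rot: [0.695, 0.713, -0.063, -0.061]
ft_force: [-4.3, -1.8, -0.7]
grip_width: 0.1
```

```bash
python3 - <<'E'
from h import *
where()
delta(*tgt(73.5,2.5,10))
E
```

```text
plain [68.6  0.7  2.2] red [-79.1   0.5  28.4] tilt 10.03 yaw 0.07 roll -0.02 F [-4.37 -1.68 -0.75] T [-0.12  0.94  0.06] w 0.1 t 9.55
shift [-0.6  4.8 -1.1] turn [-0.03  0.03  0.06]
```

Emit:
step_arm(
  motion=[
    [-0.3, 2, -0.5, 0, 0, 0],
    [-0.3, 1.5, -0.4, 0, 0, 0],
    [0, 0, 0, 0, 0, 0],
    [0, 0, 0, 0, 0, 0],
  ],
)

```text
clock: 10.05
position: [0.5349, 0.1782, 0.0661]
ee_rot: [0.695, 0.714, -0.064, -0.062]
ft_force: [-5.1, -0.9, -0.3]
grip_width: 0.102
```

```bash
python3 - <<'E'
from h import *
import cv2
where()
delta(*tgt(73.5,2.5,10))
a=manip.camera("scene")[130:260,280:390]
cv2.imwrite("pics/p3.png",cv2.resize(a,None,fx=4.5,fy=4.5,interpolation=cv2.INTER_CUBIC))
where()
o=manip.get_obs(); R=Ro.from_quat(o["ee_rot"]).as_matrix()@np.array([[0,1,0],[1,0,0],[0,0,-1.]])
g=o["position"]+R[:,2]*GZ
L=np.array([[-.075,-.055,-.027],[-.075,.055,-.027],[0,-.031,.014],[0,.031,.014]])
print((proj("scene",g+L@R.T)-[280,130]+.5)*4.5)
E
```

```text
plain [70.6  0.8  2.2] red [-77.    0.4  28.9] tilt 10.26 yaw 0.13 roll -0.02 F [-5.14 -0.73 -0.27] T [-0.16  1.12  0.  ] w 0.102 t 10.05
shift [-0.6  2.8 -0.5] turn [-0.26  0.04  0.13]
plain [70.5  0.8  2.2] red [-77.1   0.5  28.9] tilt 10.26 yaw 0.13 roll -0.02 F [-5.38 -0.83  0.43] T [-0.13  1.12 -0.01] w 0.1 t 10.1
[[218.34845917 156.47752084]
 [411.54594114 223.53401098]
 [217.62705502 240.9018938 ]
 [333.6840004  282.81390661]]
```

View pics/p3.png

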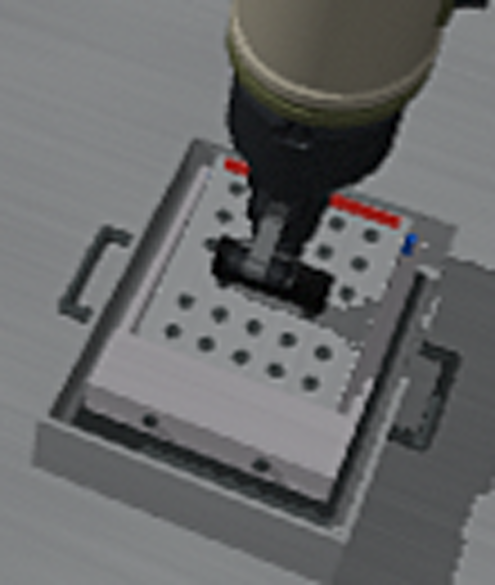

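Emit:
step_arm(
  motion=[
    [-0.3, 2.5, -0.4, 0, 0, 0],
    [0, 0, 0, 0, 0, 0],
  ],
)

```text
clock: 10.35
position: [0.5363, 0.1783, 0.0662]
ee_rot: [0.694, 0.714, -0.065, -0.063]
ft_force: [-5.7, -1.2, 0.1]
grip_width: 0.098
```

```bash
python3 - <<'E'
from h import *
where()
E
```

```text
plain [72.   0.9  2.1] red [-75.6   0.4  29.2] tilt 10.4 yaw 0.17 roll -0.02 F [-5.74 -1.03  0.13] T [-0.19  1.1  -0.02] w 0.098 t 10.35
```

Emit:
step_arm(
  motion=[
    [0, 2, -0.2, 0, 0, 0],
    [0, 0, 0, 0, 0, 0],
  ],
)

```text
clock: 10.6
position: [0.5372, 0.1783, 0.0661]
ee_rot: [0.694, 0.714, -0.066, -0.064]
ft_force: [-5.7, -1.0, -0.4]
grip_width: 0.099
```

```bash
python3 - <<'E'
from h import *
where()
E
```

```text
plain [72.7  0.9  1.8] red [-74.7   0.4  29.3] tilt 10.56 yaw 0.19 roll -0.06 F [-5.7  -0.81 -0.4 ] T [-0.23  1.15  0.01] w 0.099 t 10.6
```

Emit:
step_arm(
  motion=[
    [0, 2.5, -0.2, -0.5, 0, -0.2],
    [0, 0, 0, 0, 0, 0],
  ],
)

```text
clock: 10.85
position: [0.5383, 0.1783, 0.0659]
ee_rot: [0.693, 0.716, -0.065, -0.062]
ft_force: [-7.3, -0.8, 0.3]
grip_width: 0.101
```

```bash
python3 - <<'E'
from h import *
where()
E
```

```text
plain [74.   1.1  2. ] red [-73.6   0.   28.6] tilt 10.24 yaw 0.42 roll -0.07 F [-7.33 -0.59  0.34] T [-0.21  1.23  0.01] w 0.101 t 10.85
```

Emit:
step_arm(
  motion=[
    [0, 2.5, -0.2, -0.3, 0, 0],
    [0, 0, 0, 0, 0, 0],
  ],
)

```text
clock: 11.1
position: [0.5393, 0.1783, 0.0657]
ee_rot: [0.693, 0.716, -0.064, -0.061]
ft_force: [-5.7, -1.2, 0.4]
grip_width: 0.094
```

```bash
python3 - <<'E'
from h import *
where()
E
```

```text
plain [75.1  1.1  1.9] red [-72.6  -0.   28.3] tilt 10.13 yaw 0.45 roll -0.12 F [-5.72 -1.02  0.38] T [-0.16  1.32 -0.09] w 0.094 t 11.1
```

Emit:
step_arm(
  motion=[
    [0, 2.5, -0.3, -0.2, 0, -0.3],
    [0, 0, 0, 0, 0, 0],
  ],
)

```text
clock: 11.35
position: [0.5399, 0.1783, 0.0657]
ee_rot: [0.691, 0.718, -0.065, -0.061]
ft_force: [-5.8, -0.6, 1.0]
grip_width: 0.097
```

```bash
python3 - <<'E'
from h import *
where()
E
```

```text
plain [75.6  1.5  1.8] red [-72.   -0.5  28.4] tilt 10.19 yaw 0.78 roll -0.13 F [-5.85 -0.42  0.96] T [-0.19  1.33 -0.03] w 0.097 t 11.35
```

Emit:
step_arm(
  motion=[
    [0, 2, -0.2, 0, 0, 0],
    [0, 0, 0, 0, 0, 0],
  ],
)

```text
clock: 11.6
position: [0.5398, 0.1782, 0.0657]
ee_rot: [0.69, 0.718, -0.067, -0.062]
ft_force: [-6.9, -0.1, 1.0]
grip_width: 0.1
```

```bash
python3 - <<'E'
from h import *
where()
E
```

```text
plain [75.4  1.5  1.6] red [-72.1  -0.6  28.8] tilt 10.46 yaw 0.8 roll -0.19 F [-6.85  0.05  0.97] T [-0.17  1.29 -0.05] w 0.1 t 11.6
```

```bash
python3 - <<'E'
from h import *
delta(*tgt(74.2,2,6))
E
```

```text
shift [-0.4 -2.2  5.7] turn [-4.46  0.31  0.8 ]
```

Emit:
step_arm(
  motion=[
    [-0.4, -0.5, 2.8, -2.2, 0, 0.8],
    [0, -0.5, 2.8, -2.2, 0, 0],
    [0, 0, 0, 0, 0, 0],
  ],
)

```text
clock: 11.98
position: [0.5365, 0.1782, 0.0601]
ee_rot: [0.697, 0.715, -0.04, -0.035]
ft_force: [-6.4, 0.0, 1.7]
grip_width: 0.1
```

```bash
python3 - <<'E'
from h import *
where()
delta(*tgt(74.2,1.8,3))
E
```

```text
plain [74.   0.5  1.4] red [-75.1   0.4  17.4] tilt 6.09 yaw 0.03 roll -0.33 F [-6.35  0.2   1.7 ] T [-0.06  1.34 -0.  ] w 0.1 t 11.975
shift [-0.5 -0.6  3.7] turn [-3.09  0.33  0.04]
```

Emit:
step_arm(
  motion=[
    [0, 0.3, 1.7, -1.6, 0.3, 0],
    [0, 0.3, 1.7, -1.6, 0, 0],
    [0, 0, 0, 0, 0, 0],
  ],
)

```text
clock: 12.35
position: [0.535, 0.1782, 0.0563]
ee_rot: [0.698, 0.716, -0.019, -0.018]
ft_force: [-4.2, -0.5, -0.5]
grip_width: 0.105
```

```bash
python3 - <<'E'
from h import *
where()
delta(*tgt(74.2,1.6,0.5))
E
```

```text
plain [73.6  0.7  1.6] red [-76.2   0.5   9.5] tilt 3.0 yaw 0.08 roll -0.07 F [-4.2  -0.39 -0.49] T [0.02 0.98 0.02] w 0.105 t 12.35
shift [-0.6 -0.   3.3] turn [-2.5   0.08  0.08]
```

Emit:
step_arm(
  motion=[
    [-0.3, 2, 0, 0, 0, 0],
    [0, 0, 0, 0, 0, 0],
  ],
)

```text
clock: 12.6
position: [0.5352, 0.1783, 0.0561]
ee_rot: [0.697, 0.716, -0.021, -0.019]
ft_force: [-4.3, -1.8, -0.8]
grip_width: 0.097
```

```bash
python3 - <<'E'
from h import *
import cv2
where()
delta(*tgt(74.2,1.6,0.5))
a=manip.camera("scene")[130:260,280:390]
cv2.imwrite("pics/p4.png",cv2.resize(a,None,fx=4.5,fy=4.5,interpolation=cv2.INTER_CUBIC))
where()
E
```

```text
plain [73.8  0.8  1.1] red [-76.    0.5   9.5] tilt 3.2 yaw 0.13 roll -0.11 F [-4.34 -1.67 -0.76] T [-0.11  0.94 -0.03] w 0.097 t 12.6
shift [-0.7 -0.2  3.1] turn [-2.7   0.11  0.14]
plain [73.8  0.8  1.2] red [-76.    0.5   9.5] tilt 3.19 yaw 0.14 roll -0.11 F [-5.99 -0.79  0.38] T [-0.11  1.25  0.03] w 0.1 t 12.65
```

View pics/p4.png

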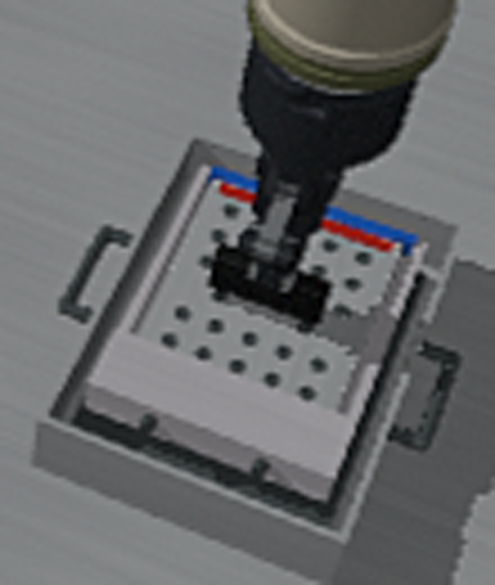

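Emit:
step_arm(
  motion=[
    [-0.3, 1.5, 1.2, -1, 0, 0],
    [0, 0, 0, 0, 0, 0],
  ],
)

```text
clock: 12.9
position: [0.535, 0.1782, 0.0546]
ee_rot: [0.697, 0.717, -0.016, -0.014]
ft_force: [-3.9, -0.7, -1.6]
grip_width: 0.099
```

```bash
python3 - <<'E'
from h import *
where()
delta(*tgt(74.2,1.6,0.))
E
```

```text
plain [73.8  0.8  0.7] red [-76.1   0.4   6.9] tilt 2.37 yaw 0.18 roll -0.14 F [-3.91 -0.62 -1.59] T [-0.1   0.9   0.02] w 0.099 t 12.9
shift [-0.6 -0.2  2.2] turn [-2.37  0.14  0.18]
```

Emit:
step_arm(
  motion=[
    [-0.2, 1.2, 1.1, -1.2, 0, 0.1],
    [0, 0, 0, 0, 0, 0],
  ],
)

```text
clock: 13.15
position: [0.5345, 0.1782, 0.0531]
ee_rot: [0.698, 0.716, -0.009, -0.007]
ft_force: [-4.7, -0.9, -0.3]
grip_width: 0.095
```

```bash
python3 - <<'E'
from h import *
where()
delta(*tgt(74.2,1.4,0.))
E
```

```text
plain [73.6  0.7  0.6] red [-76.3   0.4   4. ] tilt 1.31 yaw 0.11 roll -0.18 F [-4.71 -0.77 -0.34] T [-0.08  0.93  0.03] w 0.095 t 13.15
shift [-0.6  0.2  0.9] turn [-1.31  0.18  0.12]
```

Emit:
step_arm(
  motion=[
    [-0.2, 1, 1, -1, 0.1, 0],
    [0, 0.5, 0.6, -0.5, 0, 0],
    [0, 0, 0, 0, 0, 0],
  ],
)

```text
clock: 13.52
position: [0.5339, 0.1782, 0.0511]
ee_rot: [0.697, 0.717, -0.001, 0.001]
ft_force: [-4.5, -1.0, -1.3]
grip_width: 0.098
```

```bash
python3 - <<'E'
from h import *
import cv2
where()
delta(*tgt(74.2,0.5,0.))
a=manip.camera("scene")[130:260,280:390]
cv2.imwrite("pics/p5.png",cv2.resize(a,None,fx=4.5,fy=4.5,interpolation=cv2.INTER_CUBIC))
where()
E
```

```text
plain [73.5  0.8  0.4] red [-76.5   0.4   0.3] tilt -0.04 yaw 0.15 roll -0.13 F [-4.53 -0.85 -1.32] T [-0.08  0.92  0.01] w 0.098 t 13.525
shift [-0.7  0.8 -0.2] turn [0.04 0.13 0.15]
plain [73.4  0.8  0.4] red [-76.6   0.4   0.3] tilt -0.03 yaw 0.15 roll -0.13 F [-5.7   0.08  0.24] T [-0.15  1.25 -0.09] w 0.094 t 13.575
```

View pics/p5.png

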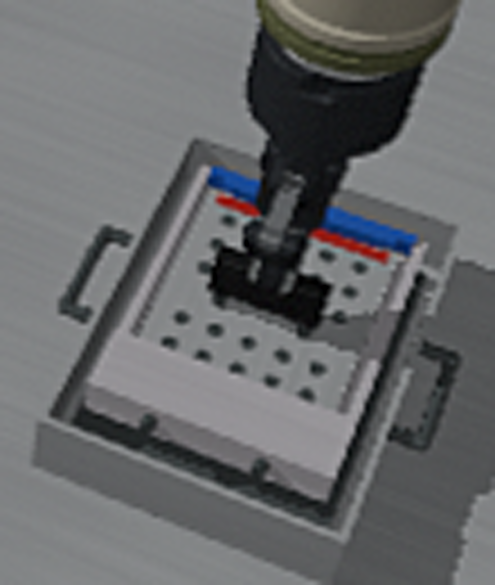

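Emit:
step_arm(
  motion=[
    [0, -2, 0, 0, 0, 0],
    [0, -2, 0, 0, 0, 0],
    [0, -1, 0, 0, 0, 0],
    [0, 0, 0, 0, 0, 0],
  ],
)

```text
clock: 14.08
position: [0.5294, 0.1781, 0.0513]
ee_rot: [0.697, 0.717, 0.0, 0.001]
ft_force: [-3.2, -0.4, -1.1]
grip_width: 0.099
```

```bash
python3 - <<'E'
from h import *
import cv2
where()
a=manip.camera("scene")[130:260,280:390]
cv2.imwrite("pics/p6.png",cv2.resize(a,None,fx=4.5,fy=4.5,interpolation=cv2.INTER_CUBIC))
where()
E
```

```text
plain [68.9  0.8  0.7] red [-81.1   0.5   0.4] tilt -0.11 yaw 0.13 roll -0.1 F [-3.2  -0.33 -1.15] T [-0.1   0.94 -0.04] w 0.099 t 14.075
plain [68.9  0.8  0.6] red [-81.1   0.5   0.4] tilt -0.11 yaw 0.13 roll -0.1 F [-3.61 -0.26 -1.16] T [-0.11  0.92 -0.04] w 0.1 t 14.125
```

View pics/p6.png

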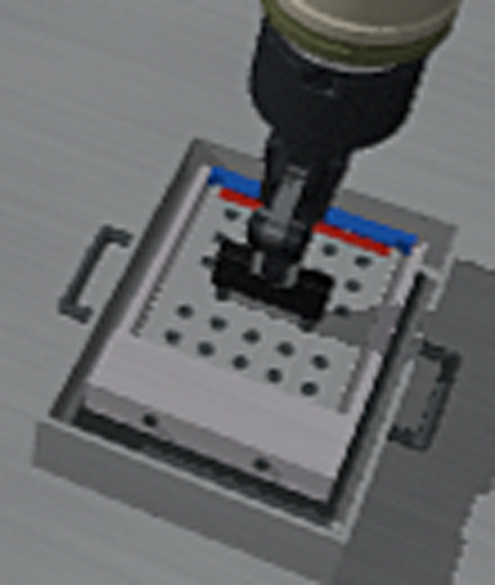

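Emit:
step_arm(
  motion=[
    [0, -1.2, 0, 0, 0, 0],
    [0, 0, 0, 0, 0, 0],
  ],
)

```text
clock: 14.38
position: [0.5282, 0.1781, 0.0513]
ee_rot: [0.698, 0.717, 0.0, 0.001]
ft_force: [-3.7, -0.4, -0.7]
grip_width: 0.098
```

```bash
python3 - <<'E'
from h import *
where()
E
```

```text
plain [67.7  0.8  0.7] red [-82.3   0.5   0.4] tilt -0.11 yaw 0.12 roll -0.1 F [-3.72 -0.33 -0.71] T [-0.06  0.98  0.02] w 0.098 t 14.375
```

Emit:
step_arm(
  motion=[
    [0, 0, 0, 0, 0, 0],
    [0, 0, 0, 0, 0, 0],
    [0, 0, 0, 0, 0, 0],
    [0, 0, 0, 0, 0, 0],
  ],
  jaw=45,
)

```text
clock: 14.88
position: [0.5309, 0.1785, 0.0527]
ee_rot: [0.698, 0.716, 0.003, 0.003]
ft_force: [-0.2, 0.3, -0.2]
grip_width: 0.528
```

```bash
python3 - <<'E'
from h import *
where()
E
```

```text
plain [70.6  1.1  2.5] red [-79.4   0.8   1.4] tilt -0.43 yaw 0.09 roll -0.02 F [-0.2   0.28 -0.21] T [ 0.03  0.03 -0.  ] w 0.528 t 14.875
```

Released, with no force on the tool. Retreating straight up along the tool axis, then away to clear the view.

Emit:
step_arm(
  motion=[
    [0, 0, -15, 0, 0, 0],
    [0, 0, -30, 0, 0, 0],
    [0, 0, -40, 0, 0, 0],
    [0, 0, -40, 0, 0, 0],
    [-40, 0, -10, 0, 0, 0],
    [-40, 0, 0, 0, 0, 0],
    [-40, 0, 0, 0, 0, 0],
    [-40, 0, 0, 0, 0, 0],
    [0, 0, 0, 0, 0, 0],
  ],
)

```text
clock: 16.0
position: [0.5357, 0.0161, 0.2021]
ee_rot: [0.696, 0.718, 0.006, 0.006]
ft_force: [0.1, 0.3, 0.8]
grip_width: 0.524
```

```bash
python3 - <<'E'
from h import *
import cv2
a=manip.camera("scene"); cv2.imwrite("pics/f0.png",a)
b=manip.camera("top")
cv2.imwrite("pics/f1.png",np.hstack([cv2.resize(a[150:260,280:390],None,fx=3.6,fy=3.6,interpolation=cv2.INTER_CUBIC),cv2.resize(b[170:270,145:245],(396,396),interpolation=cv2.INTER_CUBIC)]))
E
```

```text
(no output)
```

View pics/f1.png

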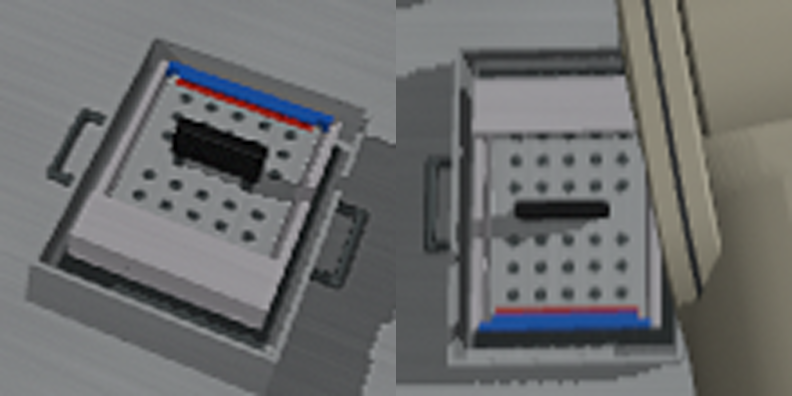

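View pics/f0.png

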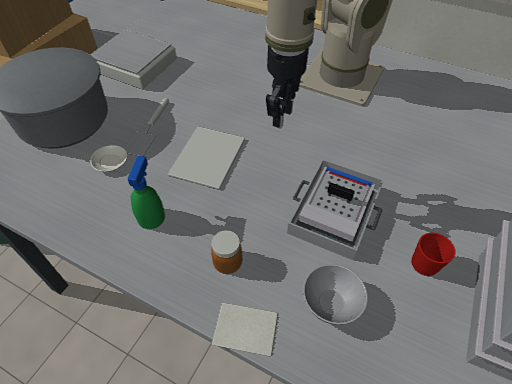

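```bash
python3 - <<'E'
from workcell import manip
print(manip.get_obs()["clock"]); print(manip.hand_in())
E
```

```text
16.1
the job is handed in; nothing more can be done
None
```

The rack is clipped into the pan, released, and the job was handed in at 16.1 s. The hand-in gives no verdict, so what follows rests on my own checks.

**How it went:**
- I gripped the black handle across its 12 mm thickness and carried the rack over tilted about 10°.
- The plain edge went under the lip and I felt the yellow bar at about x = 60 mm in the pan_seat frame. I pushed until the rack stopped at about 75.5 mm, which I took for the bar's hard stop. That puts the frame within about 1 mm of mid position; the camera measurement put it about 1–2 mm towards the catch.
- I backed off to about 74 mm, swung the red edge down past the catch, let the rack slide back under it, opened the gripper and retreated.

**Last checks:**
- **Seating:** just before release the arm pose put the red edge at x = -82.3 mm. Both edges were within 1 mm of seat height, the tilt was 0.1°, and the rack was about 0.6 mm off the middle line.
- **Pictures:** after release both cameras show the rack flat, with its plain edge under the lip and its red stripe partly covered by the blue catch.
- **Bystanders:** the scene picture shows all six standing where they started.
- **Forces:** sideways force at the wrist never read above 7.3 N, against the 25 N rack-to-pan limit.

**Disagreement:** during the push the spring force read about 1–2 N lower than the bar's travel implied. I relied on the stop and the camera view rather than the force figure. I did not re-measure the rack's exact position from the final pictures.

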